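Scoop the turned ball knobs into the pot

ROBOT

A 6-joint arm with a two-finger parallel gripper is mounted at the origin on the work surface. World frame = base frame: x ahead of the robot, y to its left, z up, the work surface at z = 0. Lengths are in m, angles in degrees, forces in N, time in s.
With the tool pointing down it reaches from about 0.4 to 0.825 m from the base axis. Payload 7 kg.
Tool frame: the origin (TCP) lies midway between the tips of the shut fingers; the grasp point (between the pads) lies ctrl.grasp_offset behind it (ctrl.grasp_offset is the distance from the TCP to the grasp point, in m); z points along the fingers, y is the line along which they close (so a half turn about z gives the same grasp; the last joint's range is limited). The gripper opens to 88 mm and grips with 3 to 60 N. Pads are 19 mm wide; open, the fingers measure 130 mm over their backs; the gripper's body (78 mm by 193 mm) begins 47 mm behind the grasp point.
Start: joints at [89.616, 20.546, 0.682, 0, -70.136, -16.507], TCP at [0.196, 0.646, 0.203] pointing down, gripper open.
Joint ranges: [-176.03, 176.03], [-82.01, 121.73], [-58.28, 71.71], [-173.87, 95.51], [-174.79, -0.11], [-173.66, 173.66]. Speed limits (degrees/s): [136.94, 136.94, 172.46, 180, 180, 180].

INTERFACE

Orientations are given as [roll, pitch, yaw] about the fixed x, y, z axes, in that order (R = Rz(yaw) Ry(pitch) Rx(roll)).
In Python, from plant import ctrl gives the robot as it stands. The module is installed in compiled form; this text tells all that it offers.
- The arm moves only by the tool send_rows, never from a script. Its argument "increments" is a list that holds one entry, the list of rows, each a list of 4 numbers: the shift along the world's x, y, z normalised to -1 to 1, where 1 is 0.2 m, then the turn about the world's z normalised to -1 to 1, where 1 is 1.5 rad. In form: [[[x, y, z, roll], ...]]. A call has 1 to 12 rows; each row is the pose to reach, as a shift and turn from the pose commanded when the call began; what a row does not reach only later rows make up. A row lasts 1/8 s, in which the tool goes at most 62.5 mm and 10.7 degrees, less where a joint would pass 70% of its speed; a pose out of reach is approached as far as the arm can. A call with a number of a shift or a turn outside -1 to 1 is refused whole. A call with a gripper value outside its range is refused whole. "jaw" is the opening, from 0 (shut) to 1 (fully open), set as the call begins (left out, the last holds). The fingers move at their own pace and stop on an object; the grip force is fixed at half the most. Time passes only in rows, so rows that repeat a pose let the fingers close. It gives the time, the measured TCP pose, the force, the opening and the grip force at its end, in the units of the state.
- ctrl.get_obs(): the state, without advancing time (a new reading comes with each control period).
- ctrl.snapshot(name): name is "side" or "top"; returns the picture (420x560x3 uint8, red, green, blue); there is no depth.
- ctrl.calibration(name): a dict with "mtx" (3x3 intrinsics, pixels), "k1" (the pictures are not rectified: a ray, as slopes to the right and down, at radius r is drawn at 1 + k1 r^2 times it, then the intrinsics apply), "eye" and "attitude" of the camera in the world. Camera axes: x right, y up, looking along -z (the intrinsics and any distortion apply to the point x, -y, -z); pixel columns grow to the right and rows downward; lengths in m; the calibration is good to about 2 mm. A picture is of the moment at which its call begins. calibration takes no time and is no camera call.
- ctrl.close_job(): hands the job in; it is judged then, once.
Trained networks look in the newest picture that a camera, given by its name, has taken for a name from the list of things; names that differ only in an ending like _2 or _b are one class to them, and where a whole thing is asked for, a point or a joint stands for the part that bears it (a point fixed in the world has none). Each returns a list of dicts, best first, with "conf" (0 to 1); they miss things now and then, are a little off and sometimes report something else, mostly with a low value. They report only what shows in the picture. A call takes as long as a camera call. They do not tell look-alikes from the thing itself.
- ctrl.trace(thing, camera): "mask" (420x560 bool, what is visible of it) and "bbox" ([left, top, right, bottom] in pixels, round what is visible of it).
- ctrl.spot_point(thing, camera): "pixel" ([row, column] in pixels: a listed point, or the origin of a listed thing).
The state is a dict: "clock": time; "joint_pos": joint angles; "qvel": joint speeds; "tau": joint torques, N m; "tool_pos": TCP position; "orientation": TCP orientation; "force": force on the tool from outside, world axes, zero at the start; "moment": the same for the moment, N m; "opening": finger opening in m; "gripper_force": force on a finger pad.
Only numpy, scipy, OpenCV 4.12 (cv2) and the standard library are available. Lean on these libraries where they do the work, as an engineer would, in place of code of your own. Each camera call takes 0.05 s, during which the arm holds its last target. There are 200 camera calls.

TASK

Lift the steel scoop up and off the bar of the rack, use it to scoop turned ball knobs out of the wooden tray and tip at least three of the four into the round metal pot; any knob you leave behind stays in the tray. Then hang the scoop back on the rack's upper bar. Do not touch the knobs with the fingers, do not shove or tip the pot, and leave the block, the jar and the brush alone.

Things in the scene. Friction and masses are not known exactly. Their poses are not given: they have to be found in the camera images.
- scoop: steel scoop, 0.22 kg, hangs on the rack, handle upright. Origin: bottom of the handle's axis; z up the handle, mouth looks along -x, width along y. Handle: flat strip 4 (x) x 24 mm (y) up to z 175, then the wooden grip. Pan 87 mm wide outside, walls 36 mm high at back and sides, mouth open; its flat floor rises 0.17 rad to the mouth, so it lies level when the handle's top tilts 0.17 rad mouthward
- scoop_grip (a point): centre of the scoop's wooden grip, 24 x 24 mm square, 78 mm tall (z 168 to 246 mm in the scoop's frame, centre at z 207); axes as the scoop's
- scoop_hook (a point): centre of the underside of the scoop's hook (x 14, z 135 mm in the scoop's frame), which sits over the bar. The hook is a tongue 24 mm wide, 4 mm thick, on the handle's back (+x), turned down at its end to z 116 mm; the slot between handle and turned-down end is 24 mm wide (x 2 to 26)
- scoop_pan (a point): middle of the inside of the scoop's pan (x -52, z 26 mm in the scoop's frame)
- scoop_lip (a point): middle of the lip of the scoop's pan, on its underside (x -97, z 15 mm in the scoop's frame); the floor plate is 2.5 mm thick and runs straight from here to the heel at x -8, z 0
- rack: fixed dark wooden rack: two steel bars, 10 mm diameter, along its y between posts (16 mm square, 180 mm high, at y -80 and 80). Bar axes at x 0, z 165 and z 75 mm. Foot 190 mm wide, 18 mm high, x -20 to 80. Origin on the bench under the bars. Scoop hangs on the -x side, hook over the upper bar, handle's back against both bars, scoop origin at x -7, z 35 mm, mouth along rack -x
- rack_bar (a point): middle of the top of the rack's upper bar, 170 mm above the bench
- tray: fixed wooden tray, outside 272 (x) x 112 (y) x 50 mm high, floor and walls 6 mm; inside x -130 to 130, y -50 to 50. At its -x end the floor ramps up from (x -81, z 6) to (x -130, z 50 mm), so that knobs pushed there climb and roll back into a scoop; that end's wall is 80 mm high. Origin: centre of its underside, z up. The knobs start on the half towards the ramp
- tray_floor (a point): centre of the tray's inner floor, 6 mm above the bench
- pot: the round open aluminium pot, 136 mm across the rim, 62 mm high, wall 4 mm, 0.4 kg, loose on the bench; origin at the centre of its underside, z up
- knob0: a turned wooden ball knob, 36 mm diameter, 20 g, rolls freely; origin at the centre of the ball (so it lies 18 mm above what it rests on)
- knob1: a turned wooden ball knob, 36 mm diameter, 20 g, rolls freely; origin at the centre of the ball (so it lies 18 mm above what it rests on)
- knob2: a turned wooden ball knob, 36 mm diameter, 20 g, rolls freely; origin at the centre of the ball (so it lies 18 mm above what it rests on)
- knob3: a turned wooden ball knob, 36 mm diameter, 20 g, rolls freely; origin at the centre of the ball (so it lies 18 mm above what it rests on)
- block: a loose wooden block, 90 x 160 x 55 mm, standing by; origin at the centre of its underside
- jar: a closed amber glass jar with a brass cap, 84 mm across, 120 mm tall, standing by; origin at the centre of its underside
- brush: a bench brush lying on the bench, standing by; about 200 mm long, low; origin on its underside
Not all that is in view belongs to the job. What is shaped like the knob2 but black is not meant.

How it is judged (in metres and radians):
On the way, in this order (a step that is already met when the one before it is completed fails the run):
1. the scoop is lifted off the rack (contact force between scoop and rack below 0.05 N and distance between scoop_hook and rack_bar above 0.06 m), for 0.1 s.
2. the scoop carries at least one knob, raised above the tray (((distance between knob0 and scoop_pan below 0.06 m and height (world z) of knob0 above 0.09 m) or (distance between knob1 and scoop_pan below 0.06 m and height (world z) of knob1 above 0.09 m) or (distance between knob2 and scoop_pan below 0.06 m and height (world z) of knob2 above 0.09 m) or (distance between knob3 and scoop_pan below 0.06 m and height (world z) of knob3 above 0.09 m))), for 0.2 s.
3. at least three knobs are in the pot ((((horizontal distance between knob0 and pot below 0.062 m and z of knob0 in the frame of pot between 0 and 0.06 m) and (horizontal distance between knob1 and pot below 0.062 m and z of knob1 in the frame of pot between 0 and 0.06 m) and (horizontal distance between knob2 and pot below 0.062 m and z of knob2 in the frame of pot between 0 and 0.06 m)) or ((horizontal distance between knob0 and pot below 0.062 m and z of knob0 in the frame of pot between 0 and 0.06 m) and (horizontal distance between knob1 and pot below 0.062 m and z of knob1 in the frame of pot between 0 and 0.06 m) and (horizontal distance between knob3 and pot below 0.062 m and z of knob3 in the frame of pot between 0 and 0.06 m)) or ((horizontal distance between knob0 and pot below 0.062 m and z of knob0 in the frame of pot between 0 and 0.06 m) and (horizontal distance between knob2 and pot below 0.062 m and z of knob2 in the frame of pot between 0 and 0.06 m) and (horizontal distance between knob3 and pot below 0.062 m and z of knob3 in the frame of pot between 0 and 0.06 m)) or ((horizontal distance between knob1 and pot below 0.062 m and z of knob1 in the frame of pot between 0 and 0.06 m) and (horizontal distance between knob2 and pot below 0.062 m and z of knob2 in the frame of pot between 0 and 0.06 m) and (horizontal distance between knob3 and pot below 0.062 m and z of knob3 in the frame of pot between 0 and 0.06 m)))), for 0.2 s.
At the end, for the whole second after the job is handed in: At least three knobs lie in the pot (within 62 mm of its axis, below the rim), the rest in pot or tray; pot upright (0.1 rad); scoop hangs at rest on the upper bar between the posts, upright within 0.25 rad, hook underside within 10 mm of the bar top in height and 16 mm across ((((horizontal distance between knob0 and pot below 0.062 m and z of knob0 in the frame of pot between 0 and 0.06 m) and (horizontal distance between knob1 and pot below 0.062 m and z of knob1 in the frame of pot between 0 and 0.06 m) and (horizontal distance between knob2 and pot below 0.062 m and z of knob2 in the frame of pot between 0 and 0.06 m)) or ((horizontal distance between knob0 and pot below 0.062 m and z of knob0 in the frame of pot between 0 and 0.06 m) and (horizontal distance between knob1 and pot below 0.062 m and z of knob1 in the frame of pot between 0 and 0.06 m) and (horizontal distance between knob3 and pot below 0.062 m and z of knob3 in the frame of pot between 0 and 0.06 m)) or ((horizontal distance between knob0 and pot below 0.062 m and z of knob0 in the frame of pot between 0 and 0.06 m) and (horizontal distance between knob2 and pot below 0.062 m and z of knob2 in the frame of pot between 0 and 0.06 m) and (horizontal distance between knob3 and pot below 0.062 m and z of knob3 in the frame of pot between 0 and 0.06 m)) or ((horizontal distance between knob1 and pot below 0.062 m and z of knob1 in the frame of pot between 0 and 0.06 m) and (horizontal distance between knob2 and pot below 0.062 m and z of knob2 in the frame of pot between 0 and 0.06 m) and (horizontal distance between knob3 and pot below 0.062 m and z of knob3 in the frame of pot between 0 and 0.06 m))) and ((horizontal distance between knob0 and pot below 0.062 m and z of knob0 in the frame of pot between 0 and 0.06 m) or (x of knob0 in the frame of tray between -0.13 and 0.13 m and y of knob0 in the frame of tray between -0.05 and 0.05 m and z of knob0 in the frame of tray between 0 and 0.07 m)) and ((horizontal distance between knob1 and pot below 0.062 m and z of knob1 in the frame of pot between 0 and 0.06 m) or (x of knob1 in the frame of tray between -0.13 and 0.13 m and y of knob1 in the frame of tray between -0.05 and 0.05 m and z of knob1 in the frame of tray between 0 and 0.07 m)) and ((horizontal distance between knob2 and pot below 0.062 m and z of knob2 in the frame of pot between 0 and 0.06 m) or (x of knob2 in the frame of tray between -0.13 and 0.13 m and y of knob2 in the frame of tray between -0.05 and 0.05 m and z of knob2 in the frame of tray between 0 and 0.07 m)) and ((horizontal distance between knob3 and pot below 0.062 m and z of knob3 in the frame of pot between 0 and 0.06 m) or (x of knob3 in the frame of tray between -0.13 and 0.13 m and y of knob3 in the frame of tray between -0.05 and 0.05 m and z of knob3 in the frame of tray between 0 and 0.07 m)) and contact force between scoop and rack above 0.5 N and x of scoop_hook in the frame of rack between -0.016 and 0.016 m and y of scoop_hook in the frame of rack between -0.07 and 0.07 m and z of scoop_hook in the frame of rack between 0.16 and 0.18 m and angle between scoop's own z axis and vertical below 0.25 rad and linear speed of scoop below 0.03 m/s and angle between pot's own z axis and vertical below 0.1 rad); the robot touches nothing.
It fails at once if the fingers touch a knob (contact force between the fingers and knob0 above 0.3 N or contact force between the fingers and knob1 above 0.3 N or contact force between the fingers and knob2 above 0.3 N or contact force between the fingers and knob3 above 0.3 N).
It fails at once if the pot is shoved more than 50 mm or tipped over 0.4 rad (distance of pot from where it was at the start of the episode above 0.05 m or angle between pot's own z axis and vertical above 0.4 rad).
It fails at once if the block, jar or brush is moved more than 30 mm (distance of any of block, jar, brush from where it was at the start of the episode above 0.03 m).
It also fails if it takes over 72 s, if anything falls off the work surface, if the arm or the gripper's body presses on something with over 40 N, if the wrist force passes 120 N, or if a joint passes its speed limit or range.

## Working session

There is one attempt and no reset: what is moved stays moved. The work goes in short steps, Python scripts to look and compute and a tool call to move; the robot and the scene stay as the last step left them, time stands still between calls to the robot, and variables do not carry over. Pictures are saved under pics/ and viewed, at most 10 in all, crops included, and the job is handed in when it is done.

Besides the shell and the picture viewer there is one more tool, called after "Call:" by a JSON object that holds its "method" and its "body", one argument or row to a line. send_rows: Moves the arm, as the interface text tells. Its arguments: {"type":"object","properties":{"increments":{"type":"array"},"jaw":{"type":"number"}},"required":["increments"]}

```bash
mkdir -p pics
cat > h.py <<'E'
import numpy as np, cv2
from plant import ctrl
def cal(n):
    c=ctrl.calibration(n); A=np.array(c["attitude"]); return c,A
def rot(A):
    from scipy.spatial.transform import Rotation as R
    A=np.array(A,float)
    if A.shape==(3,3): return A
    if A.size==4: raise SystemExit("quat?")
    return R.from_euler('xyz',A,degrees=True).as_matrix()
def ray(n,px):  # px [row,col]
    c,A=cal(n); K=np.array(c["mtx"]); k=c["k1"]
    d=np.array([(px[1]-K[0,2])/K[0,0],(px[0]-K[1,2])/K[1,1]]); s=d.copy()
    for _ in range(20): s=d/(1+k*(s@s))
    v=rot(A)@np.array([s[0],-s[1],-1]); return np.array(c["eye"]),v
def onz(n,px,z):
    e,v=ray(n,px); return e+v*(z-e[2])/v[2]
def proj(n,P):
    c,A=cal(n); K=np.array(c["mtx"]); q=rot(A).T@(np.array(P)-np.array(c["eye"]))
    s=np.array([q[0],-q[1]])/-q[2]; s=s*(1+c["k1"]*(s@s)); return np.array([s[1]*K[1,1]+K[1,2],s[0]*K[0,0]+K[0,2]])
def tri(a,b):
    e1,v1=ray("side",a);e2,v2=ray("top",b)
    M=np.stack([v1,-v2],1);t=np.linalg.lstsq(M,e2-e1,rcond=None)[0]
    p,q=e1+t[0]*v1,e2+t[1]*v2; return (p+q)/2,np.linalg.norm(p-q)
def save(n,f):
    im=ctrl.snapshot(n); cv2.imwrite("pics/"+f,im[:,:,::-1]); return im
E
python3 - <<'E'
from h import *
for n in("side","top"):
    print(ctrl.calibration(n)); save(n,n+"0.png")
    for t in["scoop","scoop_grip","scoop_hook","scoop_pan","scoop_lip","rack","rack_bar","tray","tray_floor","pot","knob0","block","jar","brush"]:
        print(n,t,[(np.round(d["pixel"]).tolist(),round(d["conf"],2)) for d in ctrl.spot_point(t,n)])
print(ctrl.get_obs(),ctrl.grasp_offset)
E
```

```text
{'mtx': array([[506.46897683,   0.        , 278.25954465],
       [  0.        , 506.46897683, 210.58095414],
       [  0.        ,   0.        ,   1.        ]]), 'k1': -0.04358321908368443, 'eye': array([0.28797667, 0.81907758, 0.8766062 ]), 'attitude': array([  51.12445348,    0.29394976, -160.18278346])}
side scoop [([389.0, 272.0], 0.95)]
side scoop_grip [([317.0, 263.0], 0.79), ([247.0, 199.0], 0.71)]
side scoop_hook [([341.0, 261.0], 0.69), ([200.0, 330.0], 0.4)]
side scoop_pan [([389.0, 296.0], 0.89), ([264.0, 324.0], 0.62)]
side scoop_lip [([406.0, 321.0], 0.82)]
side rack [([405.0, 266.0], 0.84)]
side rack_bar [([348.0, 260.0], 0.66), ([249.0, 197.0], 0.2)]
side tray [([260.0, 301.0], 0.86), ([392.0, 298.0], 0.66)]
side tray_floor [([257.0, 303.0], 0.9), ([249.0, 199.0], 0.43)]
side pot [([200.0, 329.0], 0.71), ([264.0, 322.0], 0.41)]
side knob0 [([244.0, 309.0], 0.74), ([229.0, 364.0], 0.71), ([251.0, 326.0], 0.69), ([258.0, 304.0], 0.49), ([263.0, 324.0], 0.4)]
side block [([182.0, 267.0], 0.81), ([244.0, 308.0], 0.73)]
side jar [([323.0, 170.0], 0.74)]
side brush [([256.0
[... 1097 characters left out ...]
8.0, 265.0], 0.84)]
{'clock': 1.5, 'joint_pos': array([ 8.96163531e+01,  2.05488843e+01,  6.81910646e-01,  1.34003440e-03,
       -7.01347546e+01, -1.65079558e+01]), 'qvel': array([ 0.08870016,  0.04596438, -0.01207532, -0.02923101,  0.01816899,
        0.05742526]), 'tau': array([ 1.34976646e-03, -5.82377100e+01,  2.93302560e+01,  7.00253516e+00,
        1.26011262e-02, -1.71487187e-05]), 'tool_pos': array([0.19613785, 0.64586449, 0.20253659]), 'orientation': array([ 1.79998701e+02, -1.69941048e-03, -1.68911473e+01]), 'force': array([-0.07402276, -0.10079854, -0.11166914]), 'moment': array([ 0.01676284, -0.0236985 ,  0.03031935]), 'gripper_force': 0.0, 'opening': 0.08790878397410307} 0.0188
```

Run:
```python
from h import *
a=cv2.imread("pics/side0.png");b=cv2.imread("pics/top0.png")
cv2.imwrite("pics/a.png",cv2.resize(a,(800,600)));cv2.imwrite("pics/b.png",cv2.resize(b,(800,600)))
```

```text
(no output)
```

View pics/a.png

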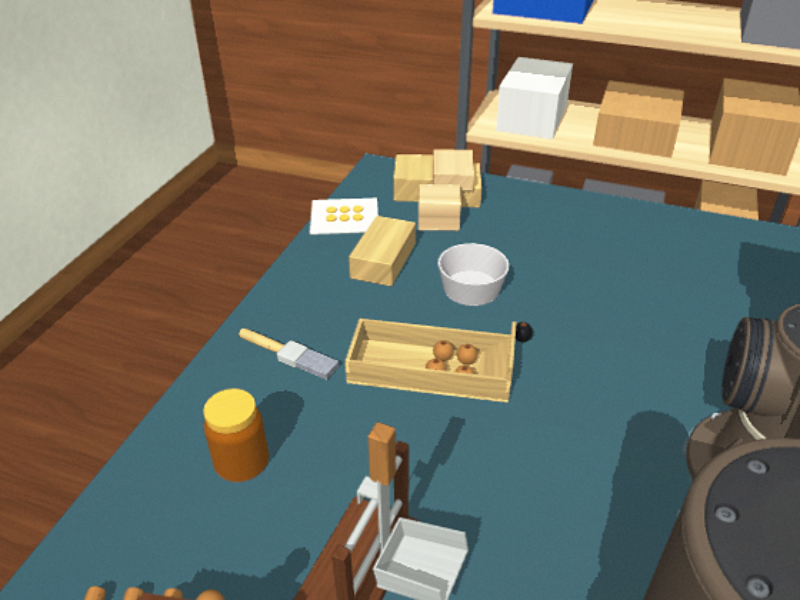

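View pics/b.png

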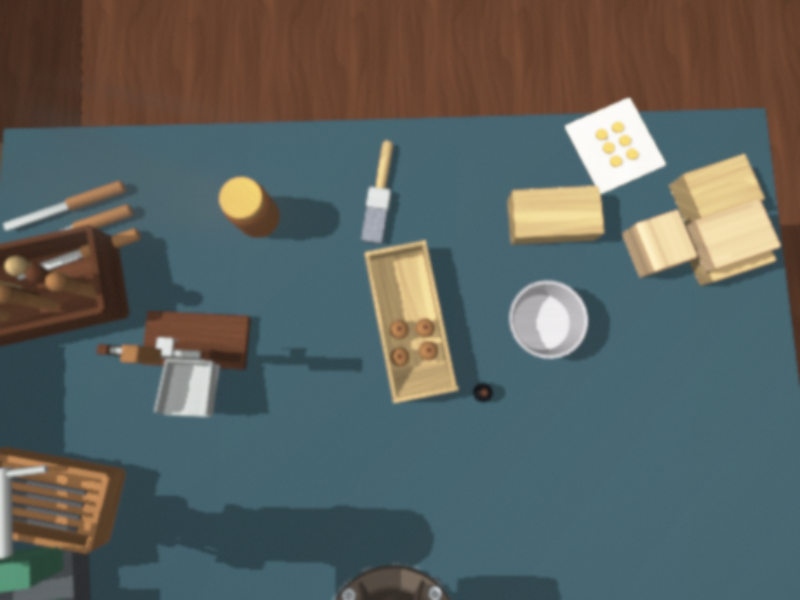

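The side picture shows the scoop at (row ~385, col ~270), tray with four brown knobs around (250,315), and the pot at (192,331). The top picture shows the knobs at about (230–250, 279–300). The black look-alike is at (275,338) in the top view, outside the tray, and is not meant.

Run:
```python
from h import *
S=dict(grip=(317,263),hook=(341,261),pan=(389,296),lip=(406,321),scoop=(389,272),bar=(348,260),tray_floor=(257,303))
T=dict(grip=(243,98),hook=(243,114),pan=(272,131),lip=(293,134),scoop=(255,139),bar=(247,106),tray_floor=(224,287))
for k in S: p,e=tri(S[k],T[k]); print(k,p.round(4),round(e,4))
for n in("side","top"):
  ctrl.snapshot(n)
  for t in("scoop","tray","pot","rack","knob0"):
    for d in ctrl.trace(t,n)[:6 if t=="knob0" else 1]:
        m=d["mask"].astype(np.uint8); M=cv2.moments(m,True)
        c,_=cv2.findContours(m,0,2); c=max(c,key=cv2.contourArea)
        print(n,t,round(d["conf"],2),d["bbox"],round(M["m01"]/M["m00"],1),round(M["m10"]/M["m00"],1),int(M["m00"]),end=" ")
        if t=="pot": print(onz(n,(M["m01"]/M["m00"],M["m10"]/M["m00"]),.045).round(4))
        elif t=="knob0": print(onz(n,(M["m01"]/M["m00"],M["m10"]/M["m00"]),.024).round(4))
        elif t=="tray": 
            a=cv2.approxPolyDP(cv2.convexHull(c),4,True)[:,0]; print(a.tolist())
            for q in a: print("   ",onz(n,q[::-1],0.05).round(3),onz(n,q[::-1],0.08).round(3))
        else: print()
# pot rim ellipse top
im=ctrl.snapshot("top"); cv2.imwrite("pics/crop.png",cv2.resize(im[205:270,255:355,::-1],(800,520),interpolation=2))
```

```text
grip [0.4899 0.3425 0.2442] 0.0021
hook [0.495  0.3398 0.1762] 0.0005
pan [0.4303 0.342  0.069 ] 0.0011
lip [0.3801 0.3435 0.0427] 0.0055
scoop [0.4753 0.3367 0.0353] 0.0066
bar [0.4883 0.3559 0.1802] 0.0044
tray_floor [ 0.5425 -0.0454  0.0049] 0.0058
side scoop 0.81 [254.3, 294.5, 329.3, 420.0] 373.4 285.6 4085 
side tray 0.82 [241.4, 224.4, 359.7, 279.5] 251.6 300.1 4596 [[251, 225], [359, 232], [356, 276], [351, 280], [245, 267], [242, 253]]
    [ 0.685 -0.067  0.05 ] [ 0.67  -0.035  0.08 ]
    [ 0.423 -0.131  0.05 ] [ 0.418 -0.097  0.08 ]
    [0.396 0.018 0.05 ] [0.392 0.047 0.08 ]
    [0.404 0.033 0.05 ] [0.399 0.062 0.08 ]
    [0.642 0.075 0.05 ] [0.629 0.102 0.08 ]
    [0.666 0.034 0.05 ] [0.652 0.063 0.08 ]
side pot 0.67 [301.4, 236.3, 316.2, 252.2] 245.0 310.1 168 [ 0.5244 -0.051   0.045 ]
side rack 0.74 [205.3, 309.5, 292.2, 420.0] 382.3 249.4 3297 
side knob0 0.7 [319.2, 243.0, 335.4, 256.6] 247.6 326.7 160 [ 0.4891 -0.0777  0.024 ]
side knob0 0.63 [299.6, 251.4, 313.6, 258.5] 255.1 305.3 72 [ 0.5308 -0.0347  0.024 ]
side knob0 0.59 [302.1, 236.2, 314.3, 250.7] 244.6 310.4
[... 377 characters left out ...]
119  0.05 ] [ 0.421 -0.116  0.08 ]
    [ 0.399 -0.016  0.05 ] [ 0.4   -0.017  0.08 ]
    [0.662 0.03  0.05 ] [0.655 0.028 0.08 ]
top pot 0.7 [358.3, 197.6, 410.4, 252.3] 223.5 383.5 2231 [ 0.5362 -0.2903  0.045 ]
top rack 0.65 [64.0, 217.0, 175.9, 260.3] 236.1 137.5 2419 
top knob0 0.71 [273.2, 221.4, 289.1, 235.6] 230.5 279.1 147 [ 0.5269 -0.0238  0.024 ]
top knob0 0.65 [291.7, 239.5, 306.9, 251.6] 245.3 299.6 146 [ 0.4872 -0.0759  0.024 ]
top knob0 0.5 [332.2, 273.1, 343.3, 281.8] 274.8 337.7 98 [ 0.4098 -0.1709  0.024 ]
top knob0 0.43 [271.8, 244.2, 282.8, 253.2] 250.1 279.5 128 [ 0.4762 -0.0235  0.024 ]
top knob0 0.43 [289.4, 222.9, 304.9, 237.0] 229.8 297.9 130 [ 0.5276 -0.0726  0.024 ]
```

View pics/crop.png

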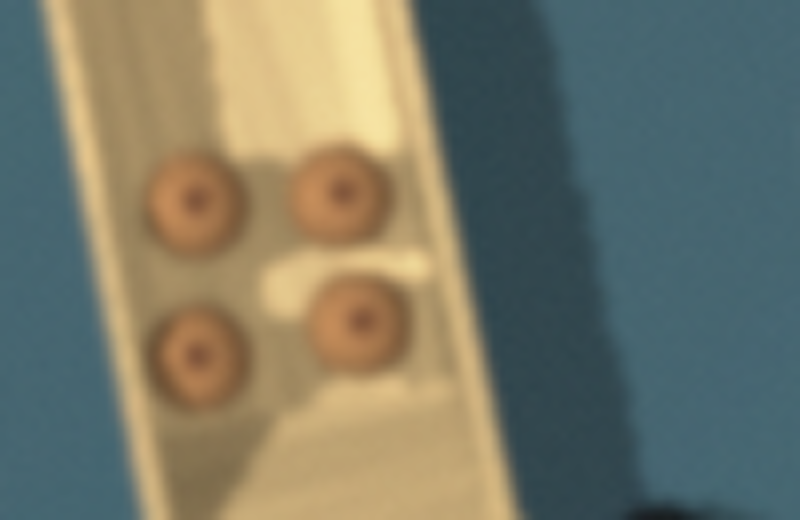

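The crop confirms four brown knobs in the tray, at top-view pixels (230,279), (230,298), (245,300) and (250,280). The black ball lies outside it.

```bash
cat >> h.py <<'E'
PTS=dict(scoop_grip=(0,0,.207),scoop_hook=(.014,0,.135),scoop_pan=(-.052,0,.026),scoop_lip=(-.097,0,.015),scoop=(0,0,0))
def scoopfit(obs,x0,free):
    # params x,y,z of grip, yaw, tilt(+ = mouth down)
    from scipy.optimize import least_squares
    from scipy.spatial.transform import Rotation as R
    x0=np.array(x0,float)
    def P(q,p): return q[:3]+R.from_euler('zy',[q[3],-q[4]]).apply(np.array(p)-[0,0,.207])
    def f(v):
        q=x0.copy(); q[free]=v
        return np.concatenate([(proj(n,P(q,PTS[t]))-px)*w for n,t,px,w in obs])
    r=least_squares(f,x0[free],loss="soft_l1",f_scale=1.5); q=x0.copy(); q[free]=r.x
    return q,np.array(r.fun).reshape(-1,2).round(1)
def scoopobs(near=None,cams=("side","top")):
    o=[]
    for n in cams:
        ctrl.snapshot(n)
        for t in PTS:
            L=ctrl.spot_point(t,n)
            if near is not None: L=[d for d in L if np.linalg.norm(np.array(d["pixel"])-near(n,t))<25]
            if L: o.append((n,t,np.array(L[0]["pixel"]),L[0]["conf"]))
    return o
E
python3 - <<'E'
from h import *
o=scoopobs()
q,r=scoopfit(o,[.482,.342,.242,0,0],[0,1,3]); print(q,[(a[0],a[1]) for a in o],r.tolist())
q,r=scoopfit(o,[.482,.342,.242,0,0],[0,1,2,3,4]); print(q)
for t in("jar","block","brush"):print(t,[onz("top",d["pixel"],0).round(3) for d in ctrl.spot_point(t,"top")[:1]])
for n in("top","side"):
  for d in ctrl.trace("pot",n)[:2]:
    m=d["mask"].astype(np.uint8); c,_=cv2.findContours(m,0,1); c=max(c,key=len)[:,0]
    if m.sum()<800: continue
    # rim = hull points; fit circle at z=.062 on pts
    W=np.array([onz(n,(p[1],p[0]),.062)[:2] for p in c])
    print(n,"rim lo/hi",W.min(0).round(4),W.max(0).round(4),W.mean(0).round(4))
im=cv2.imread("pics/top0.png"); 
g=im[190:260,350:420]; cv2.imwrite("pics/c2.png",cv2.resize(np.hstack([g,im[215:300,60:185][:70]]),None,fx=4,fy=4,interpolation=2))
E
```

```text
[ 0.48017801  0.33952056  0.242      -0.10538774  0.        ] [('side', 'scoop_grip'), ('side', 'scoop_hook'), ('side', 'scoop_pan'), ('side', 'scoop_lip'), ('side', 'scoop'), ('top', 'scoop_grip'), ('top', 'scoop_hook'), ('top', 'scoop_pan'), ('top', 'scoop_lip'), ('top', 'scoop')] [[-0.2, 2.0], [115.5, -5.3], [1.6, -0.0], [-1.1, 0.5], [0.6, -0.9], [1.1, 0.2], [-1.0, 1.2], [0.1, 0.7], [-0.5, -2.7], [-0.2, 2.1]]
[ 0.48097916  0.33951655  0.24548038 -0.12841207 -0.00846699]
jar [array([0.756, 0.246, 0.   ])]
block [array([ 0.735, -0.32 ,  0.   ])]
brush [array([0.795, 0.01 , 0.   ])]
top rim lo/hi [ 0.4684 -0.3515] [ 0.6018 -0.2216] [ 0.5343 -0.2865]
top rim lo/hi [0.3826 0.2908] [0.515  0.4639] [0.454  0.3714]
side rim lo/hi [ 0.4681 -0.3571] [ 0.6066 -0.1605] [ 0.5319 -0.2604]
```

View pics/c2.png

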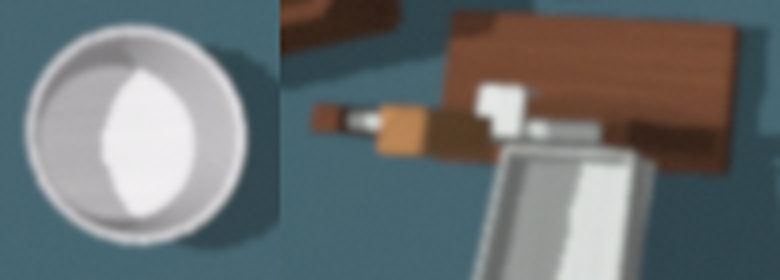

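Call:
{"method": "send_rows", "body": {
  "increments": [
    [[0,0,0.3,0],[0,0,0.6,0],[0.2,-0.2,0.65,0.05],[0.4,-0.45,0.65,0.1],[0.6,-0.65,0.65,0.135],[0.75,-0.8,0.65,0.135],[0.75,-0.8,0.65,0.135]]
  ],
  "jaw": 1
}}

```text
clock: 3.88
tool_pos: [0.348, 0.4838, 0.3334]
orientation: [-179.9, -0.0, -5.5]
force: [-0.1, 1.4, -0.3]
opening: 0.0879
gripper_force: 0.0
```

Call:
{"method": "send_rows", "body": {
  "increments": [
    [[0.22,-0.25,0,0],[0.45,-0.5,0,0],[0.67,-0.73,0,0],[0.67,-0.73,0,0],[0.67,-0.73,-0.2,0],[0.67,-0.73,-0.4,0],[0.67,-0.73,-0.52,0],[0.67,-0.73,-0.52,0],[0.67,-0.73,-0.52,0]]
  ]
}}

```text
clock: 5.0
tool_pos: [0.4804, 0.3409, 0.2298]
orientation: [-179.9, -0.1, -5.2]
force: [0.3, 0.0, 0.5]
opening: 0.0876
gripper_force: 0.0
```

Call:
{"method": "send_rows", "body": {
  "increments": [
    [[0,0,0,0],[0,0,0,0],[0,0,0,0],[0,0,0,0],[0,0,0,0]]
  ],
  "jaw": 0
}}

```text
clock: 5.62
tool_pos: [0.4802, 0.3398, 0.2286]
orientation: [-180.0, -0.0, -5.3]
force: [0.8, 0.2, -0.1]
opening: 0.0433
gripper_force: 0.0
```

Call:
{"method": "send_rows", "body": {
  "increments": [
    [[0,0,0,0],[0,0,0,0],[0,0,0,0],[0,0,0,0],[0,0,0,0]]
  ]
}}

```text
clock: 6.25
tool_pos: [0.4801, 0.3399, 0.2285]
orientation: [-180.0, -0.0, -5.3]
force: [-0.1, 0.5, -0.4]
opening: 0.024
gripper_force: 29.8
```

Call:
{"method": "send_rows", "body": {
  "increments": [
    [[0,0,0.1,0],[0,0,0.2,0],[0,0,0.35,0],[0,0,0.5,0],[0,0,0.5,0],[0,0,0.5,0]]
  ]
}}

```text
clock: 7.0
tool_pos: [0.4796, 0.3396, 0.3273]
orientation: [179.9, 0.1, -5.3]
force: [0.4, -0.6, -3.6]
opening: 0.0242
gripper_force: 29.8
```

Run:
```python
from h import *
tp=ctrl.get_obs()["tool_pos"];print(tp, ctrl.get_obs()["force"])
x0=[tp[0],tp[1],tp[2]+.014,-.093,0]
o=scoopobs()
q,r=scoopfit(o,x0,[0,1,2,3,4]); print(q.round(4)); print([(a[0],a[1],b.tolist()) for a,b in zip(o,r)])
q,r=scoopfit(o,x0,[4,3,2]); print(q.round(4))
```

```text
[0.47960203 0.33957704 0.32730155] [ 0.36558554 -0.59535004 -3.64423624]
[ 0.4817  0.3376  0.3415 -0.0614 -0.0104]
[('side', 'scoop_grip', [-0.5, 0.5]), ('side', 'scoop_hook', [1.6, -1.6]), ('side', 'scoop_pan', [-0.7, -0.1]), ('side', 'scoop_lip', [0.6, 1.7]), ('side', 'scoop', [-0.7, -2.1]), ('top', 'scoop_pan', [0.8, 0.9]), ('top', 'scoop_lip', [0.1, -1.4]), ('top', 'scoop', [0.3, 0.5])]
[ 0.4796  0.3396  0.3433 -0.0373  0.0012]
```

Call:
{"method": "send_rows", "body": {
  "increments": [
    [[0.1,-0.2,0,0.02],[0.25,-0.45,0,0.06],[0.4,-0.7,0,0.1],[0.5,-0.95,0,0.14],[0.5,-1,0,0.177],[0.5,-1,0,0.177]]
  ]
}}

```text
clock: 8.35
tool_pos: [0.5803, 0.1384, 0.3286]
orientation: [179.9, 0.0, 9.8]
force: [1.6, -0.9, -2.3]
opening: 0.0241
gripper_force: 29.7
```

Call:
{"method": "send_rows", "body": {
  "increments": [
    [[0.1,-0.2,0,0],[0.2,-0.4,-0.04,0],[0.3,-0.6,-0.08,0],[0.375,-0.77,-0.14,0],[0.375,-0.82,-0.18,0],[0.375,-0.82,-0.18,0],[0.375,-0.82,-0.18,0]]
  ]
}}

```text
clock: 9.22
tool_pos: [0.6552, -0.0229, 0.2933]
orientation: [-180.0, -0.1, 10.0]
force: [-0.8, -1.2, -1.9]
opening: 0.0239
gripper_force: 29.9
```

Run:
```python
from h import *
ob=ctrl.get_obs();tp=ob["tool_pos"];print(tp,ob["orientation"])
x0=[tp[0],tp[1],tp[2]+.0137,.173,0]
o=scoopobs(lambda n,t:proj(n,np.array(x0[:3])-[0,0,.207]+np.array(PTS[t])))
q,r=scoopfit(o,x0,[3,4]); print(q.round(4)); print([(a[0],a[1],b.tolist()) for a,b in zip(o,r)])
for n in("side","top"):
  im=ctrl.snapshot(n)[:,:,::-1].copy()
  c,s=np.cos(.173),np.sin(.173)
  for x,y,z in [(-.136,-.056,.08),(-.136,.056,.08),(.136,-.056,.05),(.136,.056,.05),(-.13,-.05,.05),(-.13,.05,.05),(.13,-.05,.05),(.13,.05,.05)]:
    p=proj(n,(.542+c*x-s*y,-.0445+s*x+c*y,z)); cv2.circle(im,(int(round(p[1])*1),int(round(p[0]))),0,(0,0,255),-1)
  g=im[155:295,235:335] if n=="top" else im[170:310,220:390]
  globals()[n]=cv2.resize(g,None,fx=600/140*.68,fy=600/140*.68,interpolation=2)
cv2.imwrite("pics/d.png",np.hstack([side,top])); print(side.shape)
```

```text
[ 0.65522541 -0.02287794  0.29326923] [-1.79990906e+02 -6.32429818e-02  9.96771998e+00]
[ 0.6552 -0.0229  0.307   0.4654 -0.1178]
[('side', 'scoop_grip', [-9.7, -0.2]), ('side', 'scoop_hook', [-1.0, -0.9]), ('side', 'scoop', [-0.4, -2.3]), ('top', 'scoop_grip', [-1.6, -0.9]), ('top', 'scoop_hook', [-1.4, -4.4]), ('top', 'scoop_pan', [1.9, 0.6]), ('top', 'scoop_lip', [0.0, -0.0]), ('top', 'scoop', [0.9, -5.9])]
(408, 495, 3)
```

View pics/d.png

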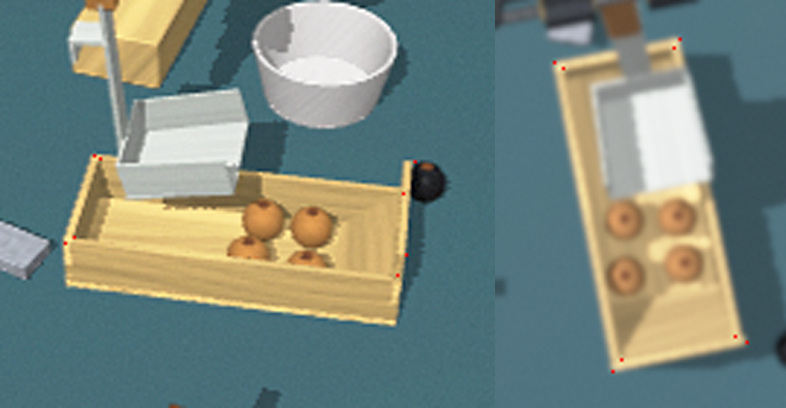

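Call:
{"method": "send_rows", "body": {
  "increments": [
    [[0,0,-0.12,0],[0,0,-0.25,0],[0,0,-0.35,0],[0,0,-0.42,0],[0,0,-0.45,0],[0,0,-0.46,0],[0,0,-0.46,0]]
  ]
}}

```text
clock: 10.8
tool_pos: [0.6685, -0.0231, 0.2168]
orientation: [179.7, -2.0, 10.2]
force: [7.2, 8.3, 48.7]
opening: 0.0249
gripper_force: 30.0
```

Call:
{"method": "send_rows", "body": {
  "increments": [
    [[0,0,-0.01,0],[0,0,-0.02,0],[0,0,-0.02,0]]
  ]
}}

```text
clock: 11.18
tool_pos: [0.6683, -0.023, 0.2124]
orientation: [179.7, -1.9, 10.2]
force: [8.4, 8.0, 46.8]
opening: 0.0249
gripper_force: 29.9
```

Call:
{"method": "send_rows", "body": {
  "increments": [
    [[0,0,0.05,0],[0,0,0.12,0],[0,0,0.2,0],[0,0,0.3,0],[0,0,0.3,0]]
  ]
}}

```text
clock: 11.8
tool_pos: [0.6558, -0.0242, 0.2578]
orientation: [180.0, -0.1, 9.9]
force: [-0.6, -0.7, -3.3]
opening: 0.0235
gripper_force: 30.0
```

Run:
```python
from h import *
ob=ctrl.get_obs();tp=ob["tool_pos"];print(tp,ob["orientation"],ob["force"])
o=[]
x0=[tp[0],tp[1],tp[2]+.0137,.173,0]
def draw(n,q,im):
  from scipy.spatial.transform import Rotation as R
  f=lambda p:proj(n,np.array(q[:3])+R.from_euler('zy',[q[3],-q[4]]).apply(np.array(p)-[0,0,.207]))
  L=[(-.097,-.0435,.015),(-.097,.0435,.015),(-.002,.0435,0),(-.002,-.0435,0),(0,0,.246),(0,0,0),(-.002,.0435,.036),(-.002,-.0435,.036)]
  for p in L:
    a=f(p); cv2.circle(im,(int(round(a[1])),int(round(a[0]))),0,(0,0,255),-1)
for n in("side","top"):
  im=ctrl.snapshot(n)[:,:,::-1].copy(); draw(n,x0,im)
  g=im[150:290,235:335] if n=="top" else im[110:310,190:370]
  globals()[n]=cv2.resize(g,None,fx=560/g.shape[0],fy=560/g.shape[0],interpolation=2)
v=np.hstack([side,top]);v=cv2.resize(v,None,fx=800/v.shape[1],fy=800/v.shape[1]);cv2.imwrite("pics/e.png",v); print(v.shape)
```

```text
[ 0.65578341 -0.02417868  0.25775102] [ 1.79995424e+02 -1.04140075e-01  9.91489086e+00] [-0.61055606 -0.73538714 -3.26200542]
(496, 800, 3)
```

View pics/e.png

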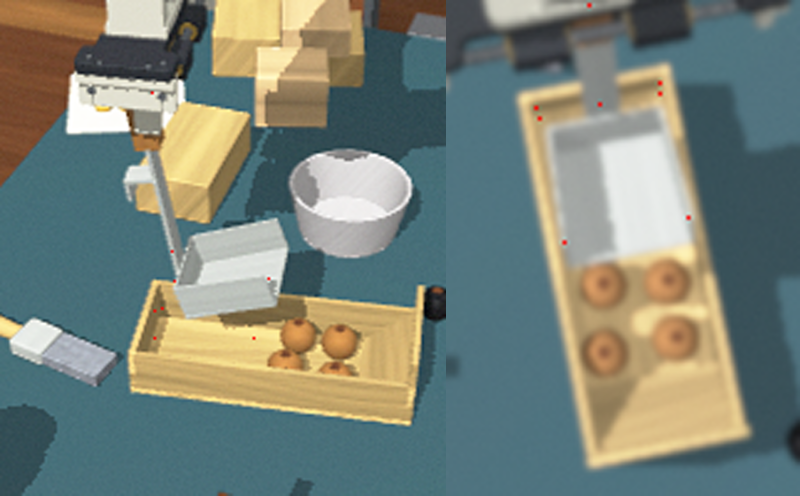

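```bash
cat >> h.py <<'E'
def est(dz=.0137,yaw=None,free=(2,4),lim=30,v=True,t0=0):
    ob=ctrl.get_obs();tp=ob["tool_pos"]; yaw=np.radians(ob["orientation"][2]) if yaw is None else yaw
    x0=[tp[0],tp[1],tp[2]+dz,yaw,t0]
    from scipy.spatial.transform import Rotation as R
    near=lambda n,t:proj(n,np.array(x0[:3])+R.from_euler('zy',[yaw,-t0]).apply(np.array(PTS[t])-[0,0,.207]))
    o=[]
    for n in("side","top"):
        ctrl.snapshot(n)
        for t in PTS:
            L=[d for d in ctrl.spot_point(t,n) if np.linalg.norm(np.array(d["pixel"])-near(n,t))<lim]
            if L:o.append((n,t,np.array(L[0]["pixel"]),L[0]["conf"]))
    q,r=scoopfit(o,x0,list(free))
    print("tcp",tp.round(4),"grip dz",round(q[2]-tp[2],4),"dx,dy",(q[:2]-tp[:2]).round(4),"yaw",round(q[3],3),"tilt(mouth down+)",round(q[4],3))
    if v: print([(a[0],a[1][5:],b.tolist()) for a,b in zip(o,r)])
    return q
E
python3 -c "
from h import *
est(t0=-.3,lim=40)
est(t0=-.3,lim=40,free=(0,1,2,3,4),v=False)"
```

```text
tcp [ 0.6547 -0.0241  0.2555] grip dz 0.0427 dx,dy [0. 0.] yaw 0.173 tilt(mouth down+) -0.138
[('side', '_grip', [-2.1, 4.2]), ('side', '_hook', [-1.1, 3.2]), ('side', '_pan', [-0.3, -0.7]), ('side', '_lip', [1.1, 0.9]), ('side', '', [0.7, -1.7]), ('top', '_grip', [2.9, 0.4]), ('top', '_hook', [1.4, -1.7]), ('top', '_lip', [-2.2, 6.3]), ('top', '', [1.2, -1.9])]
tcp [ 0.6551 -0.0241  0.2565] grip dz 0.0383 dx,dy [ 0.0122 -0.0023] yaw 0.21 tilt(mouth down+) -0.188
```

Call:
{"method": "send_rows", "body": {
  "increments": [
    [[-0.1,0.0,0.1,0],[-0.24,-0.02,0.1,0],[-0.36,-0.04,0.1,0],[-0.44,-0.06,0.1,0],[-0.49,-0.065,0.1,0],[-0.5,-0.068,0.1,0],[-0.48,-0.064,0.1,0],[-0.42,-0.054,0.1,0],[-0.3,-0.032,0.1,0],[-0.02,0.015,0.1,0],[-0.02,0.015,0.1,0],[-0.02,0.015,0.1,0]]
  ]
}}

```text
clock: 14.6
tool_pos: [0.6517, -0.0211, 0.275]
orientation: [180.0, 0.1, 9.9]
force: [-0.7, 0.9, -0.8]
opening: 0.0236
gripper_force: 30.0
```

```bash
python3 -c "
from h import *
est(t0=-.1,lim=40)
est(t0=-.1,lim=40,free=(0,1,2,3,4),v=False)"
```

```text
tcp [ 0.6517 -0.0211  0.275 ] grip dz 0.0434 dx,dy [0. 0.] yaw 0.173 tilt(mouth down+) -0.09
[('side', '_grip', [-2.4, 8.1]), ('side', '_hook', [0.5, 1.7]), ('side', '_pan', [1.1, -0.7]), ('side', '_lip', [0.4, 1.0]), ('side', '', [-0.6, 0.2]), ('top', '_grip', [3.0, 1.4]), ('top', '_hook', [-1.6, -0.0]), ('top', '_pan', [1.1, -1.1]), ('top', '_lip', [-0.2, -1.1]), ('top', '', [-0.3, -1.1])]
tcp [ 0.651  -0.0212  0.2768] grip dz 0.0335 dx,dy [ 0.0147 -0.0015] yaw 0.218 tilt(mouth down+) -0.172
```

```bash
cat >> h.py <<'E'
def est2(t0=0,lim=45,skip=("scoop_grip",),fx=False,v=True):
    from scipy.optimize import least_squares
    from scipy.spatial.transform import Rotation as R
    ob=ctrl.get_obs();tp=ob["tool_pos"]; yaw=np.radians(ob["orientation"][2]); G=tp+[0,0,.0188]
    P=lambda p,zg,th,dx=0:G+R.from_euler('zy',[yaw,-th]).apply(np.array(p)-[dx,0,zg])
    o=[]
    for n in("side","top"):
        ctrl.snapshot(n)
        for t in PTS:
            if t in skip: continue
            L=[d for d in ctrl.spot_point(t,n) if np.linalg.norm(np.array(d["pixel"])-proj(n,P(PTS[t],.2,t0)))<lim]
            if L:o.append((n,t,np.array(L[0]["pixel"]),L[0]["conf"]))
    f=lambda v:np.concatenate([(proj(n,P(PTS[t],*v))-px)*w for n,t,px,w in o])
    r=least_squares(f,[.2,t0]+([0] if fx else []),loss="soft_l1",f_scale=1.5)
    print("tcp",tp.round(4),"yaw",round(yaw,3),"zg,tilt(mouth down+),dx",r.x.round(4),"heel",P((-.008,0,0),*r.x).round(4),"lip",P(PTS["scoop_lip"],*r.x).round(4),"cost",round(r.cost,1))
    if v: print([(a[0],a[1][5:],b.tolist()) for a,b in zip(o,r.fun.reshape(-1,2).round(1))])
    return r.x
E
python3 -c "
from h import *
est2(-.1);est2(-.1,fx=True,v=False)"
```

```text
tcp [ 0.6511 -0.0212  0.2766] yaw 0.173 zg,tilt(mouth down+),dx [ 0.1831 -0.1081] heel [ 0.6236 -0.0225  0.1142] lip [ 0.538  -0.0379  0.1385] cost 58.4
[('side', '_hook', [0.8, 1.8]), ('side', '_pan', [0.2, -0.1]), ('side', '_lip', [0.8, 1.6]), ('side', '', [-0.8, -0.2]), ('top', '_hook', [-28.1, -4.5]), ('top', '_pan', [0.2, -1.3]), ('top', '_lip', [1.3, -4.0]), ('top', '', [-2.2, -3.0])]
tcp [ 0.6511 -0.0211  0.2766] yaw 0.173 zg,tilt(mouth down+),dx [ 0.1884 -0.1364 -0.0079] heel [ 0.6254 -0.0212  0.1087] lip [ 0.5406 -0.0365  0.1355] cost 12.9
```

```bash
cat >> h.py <<'E'
TC=np.array([.542,-.0445]);TY=.173
def tray(p):
    d=np.array(p[:2])-TC; c,s=np.cos(TY),np.sin(TY); return np.array([c*d[0]+s*d[1],-s*d[0]+c*d[1]])
def world(x,y=0):
    c,s=np.cos(TY),np.sin(TY); return TC+[c*x-s*y,s*x+c*y]
E
python3 - <<'E'
from h import *
ctrl.snapshot("top"); m=ctrl.trace("scoop","top")[0]["mask"]
r,c=np.nonzero(m)
for z in (.145,.16):
  W=np.array([tray(onz("top",(a,b),z)) for a,b in zip(r,c)])
  for x0 in np.arange(-.02,.14,.015):
    k=abs(W[:,0]-x0)<.0075
    if k.sum(): print(z,round(x0,3),W[k,1].min().round(4),W[k,1].max().round(4),((W[k,1].min()+W[k,1].max())/2).round(4),k.sum())
E
```

```text
0.145 -0.005 -0.0379 0.047 0.0046 79
0.145 0.01 -0.0407 0.0475 0.0034 247
0.145 0.025 -0.0412 0.0471 0.003 239
0.145 0.04 -0.04 0.0463 0.0032 241
0.145 0.055 -0.0383 0.0455 0.0036 226
0.145 0.07 -0.0371 0.0451 0.004 229
0.145 0.085 -0.0363 0.0437 0.0037 216
0.145 0.1 -0.0355 0.0406 0.0026 92
0.145 0.115 -0.0099 0.0154 0.0027 68
0.145 0.13 -0.0109 0.0149 0.002 68Traceback (most recent call last):
  File "<stdin>", line 5, in <module>
  File "h.py", line 17, in onz
    e,v=ray(n,px); return e+v*(z-e[2])/v[2]
        ~~~^^^^^^
  File "h.py", line 12, in ray
    c,A=cal(n); K=np.array(c["mtx"]); k=c["k1"]
        ~~~^^^
  File "h.py", line 4, in cal
    c=ctrl.calibration(n); A=np.array(c["attitude"]); return c,A
ValueError: time passes only in moves, steps and waits
```

Call:
{"method": "send_rows", "body": {
  "increments": [
    [[0.04,0,-0.04,0],[0.08,0,-0.1,0],[0.12,0.003,-0.18,0],[0.15,0.003,-0.26,0],[0.16,0.003,-0.34,0],[0.16,0.003,-0.4,0],[0.16,0.003,-0.44,0],[0.16,0.003,-0.46,0],[0.16,0.003,-0.46,0]]
  ]
}}

```text
clock: 18.02
tool_pos: [0.6824, -0.0207, 0.1844]
orientation: [-180.0, 0.1, 9.9]
force: [-2.7, -0.5, -3.0]
opening: 0.024
gripper_force: 30.0
```

```bash
sed -i 's/^def cal(n):/C={n:ctrl.calibration(n) for n in("side","top")}\ndef cal(n):\n    return C[n],np.array(C[n]["attitude"])\ndef cal_(n):/' h.py; python3 -c "
from h import *
est2(-.1);q=est2(-.1,fx=True,v=False);print(ctrl.get_obs()['force'])
for d in ctrl.trace('knob0','top'):
  r,c=np.nonzero(d['mask']); print(tray(onz('top',(r.mean(),c.mean()),.026)).round(3),round(d['conf'],2))
"
```

```text
tcp [ 0.6824 -0.0207  0.1844] yaw 0.173 zg,tilt(mouth down+),dx [ 0.1826 -0.1099] heel [ 0.6545 -0.0221  0.0226] lip [ 0.569  -0.0374  0.0471] cost 15.1
[('side', '_hook', [0.2, 1.1]), ('side', '_pan', [-0.3, 1.2]), ('side', '_lip', [-0.3, 0.4]), ('side', '', [0.1, -1.7]), ('top', '_hook', [1.0, -1.6]), ('top', '_pan', [1.4, -1.0]), ('top', '_lip', [0.1, -6.1]), ('top', '', [-2.1, -1.6])]
tcp [ 0.6828 -0.0206  0.1845] yaw 0.173 zg,tilt(mouth down+),dx [ 0.1868 -0.1999 -0.0134] heel [ 0.6509 -0.0197  0.0191] lip [ 0.568  -0.035   0.0512] cost 19.6
[-3.6636323  -0.36366327 -3.605755  ]
[-0.061 -0.022] 0.67
[-0.018 -0.024] 0.51
[-0.151 -0.101] 0.46
[-0.061  0.031] 0.44
[-0.013  0.022] 0.41
```

Call:
{"method": "send_rows", "body": {
  "increments": [
    [[-0.02,-0.003,-0.02,0],[-0.03,-0.005,-0.04,0],[-0.03,-0.005,-0.06,0],[-0.03,-0.005,-0.07,0],[-0.03,-0.005,-0.08,0],[-0.03,-0.005,-0.08,0]]
  ]
}}

```text
clock: 19.82
tool_pos: [0.6823, -0.021, 0.1751]
orientation: [179.9, -0.8, 10.0]
force: [-1.0, 2.9, 20.7]
opening: 0.0237
gripper_force: 30.0
```

Call:
{"method": "send_rows", "body": {
  "increments": [
    [[-0.03,-0.005,0.01,0],[-0.06,-0.01,0.01,0],[-0.09,-0.015,0.01,0],[-0.12,-0.02,0.01,0],[-0.15,-0.026,0.01,0],[-0.15,-0.026,0.01,0]]
  ]
}}

```text
clock: 20.58
tool_pos: [0.6516, -0.0262, 0.1755]
orientation: [179.9, -0.7, 10.0]
force: [0.7, 1.6, 13.2]
opening: 0.0236
gripper_force: 30.0
```

```bash
python3 -c "
from h import *
est2(-.1);q=est2(-.1,fx=True,v=False);print(ctrl.get_obs()['force'])
for d in ctrl.trace('knob0','top'):
  r,c=np.nonzero(d['mask']); print(tray(onz('top',(r.mean(),c.mean()),.026)).round(3),round(d['conf'],2))
"
```

```text
tcp [ 0.6516 -0.0262  0.1755] yaw 0.175 zg,tilt(mouth down+),dx [0.1848 0.0433] heel [ 0.6517 -0.0276  0.0094] lip [ 0.5635 -0.043   0.0206] cost 17.1
[('side', '_hook', [0.0, 4.5]), ('side', '_pan', [2.0, -0.8]), ('side', '_lip', [-2.4, 0.4]), ('side', '', [-0.5, -3.1]), ('top', '_hook', [1.4, 0.9]), ('top', '_pan', [1.4, 0.2]), ('top', '_lip', [-0.9, 1.5]), ('top', '', [0.4, 2.3])]
tcp [ 0.6518 -0.0262  0.1755] yaw 0.175 zg,tilt(mouth down+),dx [ 0.1844 -0.0208 -0.0072] heel [ 0.6472 -0.0263  0.01  ] lip [ 0.5599 -0.0418  0.0268] cost 22.2
[ 0.95226704  1.358086   14.26915006]
[-0.061  0.032] 0.7
[-0.152 -0.101] 0.68
[-0.012  0.022] 0.63
[-0.06  -0.022] 0.61
[-0.019 -0.024] 0.6
```

Call:
{"method": "send_rows", "body": {
  "increments": [
    [[-0.04,-0.007,0,0],[-0.08,-0.014,0,0],[-0.12,-0.021,0,0],[-0.17,-0.03,0,0],[-0.22,-0.038,0,0],[-0.27,-0.047,0,0],[-0.32,-0.056,0,0],[-0.37,-0.065,0,0],[-0.42,-0.074,0,0],[-0.46,-0.08,0,0],[-0.5,-0.088,0,0]]
  ]
}}

```text
clock: 23.0
tool_pos: [0.5507, -0.0443, 0.1751]
orientation: [179.9, -0.6, 10.0]
force: [0.6, 1.7, 20.0]
opening: 0.0238
gripper_force: 30.0
```

```bash
python3 -c "
from h import *
est2(.1);print(ctrl.get_obs()['force'])
for d in ctrl.trace('knob0','top'):
  r,c=np.nonzero(d['mask']); print(tray(onz('top',(r.mean(),c.mean()),.03)).round(3),round(d['conf'],2))
"
```

```text
tcp [ 0.5507 -0.0443  0.1751] yaw 0.175 zg,tilt(mouth down+),dx [0.2023 0.5815] heel [ 0.6552 -0.0457  0.0205] lip [ 0.5738 -0.0612 -0.0151] cost 10.9
[('side', '_hook', [3.3, 5.2]), ('side', '_pan', [-0.1, 1.2]), ('side', '_lip', [0.3, -0.6]), ('side', '', [-0.8, -1.2])]
[ 0.20365807  1.70963045 22.11129642]
[-0.022 -0.024] 0.58
[-0.061  0.031] 0.48
[-0.152 -0.1  ] 0.48
[-0.019  0.022] 0.47
[-0.06  -0.022] 0.46
```

Call:
{"method": "send_rows", "body": {
  "increments": [
    [[0.05,0.009,0,0],[0.1,0.017,0,0],[0.16,0.028,0,0],[0.22,0.038,0,0],[0.28,0.049,0,0],[0.34,0.06,0.0,0],[0.37,0.065,0.0,0],[0.38,0.067,0.0,0]]
  ]
}}

```text
clock: 24.55
tool_pos: [0.623, -0.0311, 0.1702]
orientation: [180.0, 0.1, 9.9]
force: [-3.1, -0.8, 2.8]
opening: 0.0232
gripper_force: 30.0
```

```bash
python3 -c "
from h import *
est2(.2);q=est2(.2,fx=True,v=False);print(ctrl.get_obs()['force'])"
```

```text
tcp [ 0.623  -0.0311  0.1702] yaw 0.173 zg,tilt(mouth down+),dx [0.1861 0.2494] heel [ 0.6613 -0.0325  0.0067] lip [ 5.726e-01 -4.780e-02 -4.000e-04] cost 32.4
[('side', '_hook', [0.0, 6.7]), ('side', '_pan', [1.0, 0.4]), ('side', '_lip', [1.5, 0.0]), ('side', '', [-2.3, -0.7]), ('top', '_hook', [-10.8, -1.5]), ('top', '_pan', [2.1, 1.6]), ('top', '_lip', [-1.9, -0.1]), ('top', '', [0.9, 1.8])]
tcp [ 0.6228 -0.031   0.1702] yaw 0.173 zg,tilt(mouth down+),dx [ 0.1874  0.1551 -0.0178] heel [ 0.6613 -0.0293  0.0054] lip [ 0.5723 -0.0446  0.0067] cost 10.2
[-2.6623458  -1.09368915 -3.51498896]
```

Call:
{"method": "send_rows", "body": {
  "increments": [
    [[0,0,0,0],[0,0,0,0],[0,0,0,0],[0,0,0,0]]
  ],
  "jaw": 1
}}

```text
clock: 26.05
tool_pos: [0.6234, -0.0309, 0.1708]
orientation: [-180.0, -0.0, 9.9]
force: [0.5, -0.2, 0.6]
opening: 0.058
gripper_force: 0.0
```

Call:
{"method": "send_rows", "body": {
  "increments": [
    [[0,0,0.04,0],[0,0,0.1,0],[0,0,0.2,0],[0,0,0.35,0],[0,0,0.5,-0.05],[0,0,0.6,-0.15],[0,0,0.6,-0.27],[0,0,0.6,-0.39],[0,0,0.6,-0.51],[0,0,0.6,-0.63],[0,0,0.6,-0.75],[0,0,0.6,-0.87]]
  ]
}}

```text
clock: 27.55
tool_pos: [0.6233, -0.031, 0.2917]
orientation: [-179.9, -0.0, -65.2]
force: [0.3, 0.1, -0.1]
opening: 0.0875
gripper_force: 0.0
```

Run:
```python
from h import *
print(ctrl.get_obs()["tool_pos"],ctrl.get_obs()["orientation"])
g=[.645,-.027,.212,.173,.17]
from scipy.spatial.transform import Rotation as R
near=lambda n,t:proj(n,np.array(g[:3])+R.from_euler('zy',[.173,-.17]).apply(np.array(PTS[t])-[0,0,.207]))
o=scoopobs(near)
for fr in([0,1,3,4],[0,1,2,3,4],[0,1]):
    q,r=scoopfit(o,g,fr); print(q.round(4))
print([(a[0],a[1][5:],b.tolist()) for a,b in zip(o,r)])
im=np.hstack([cv2.imread if 0 else ctrl.snapshot(n)[y:y+160,x:x+150,::-1] for n,y,x in(("side",130,200),("top",140,230))])
cv2.imwrite("pics/f.png",cv2.resize(im,None,fx=2.6,fy=2.6,interpolation=2))
```

```text
[ 0.62327196 -0.03097934  0.29173407] [-1.79935860e+02 -2.22718655e-02 -6.51850538e+01]
[ 0.6344 -0.027   0.212   0.1001  0.1468]
[ 0.6338 -0.0257  0.2145  0.0867  0.1456]
[ 0.6319 -0.0257  0.212   0.173   0.17  ]
[('side', '_grip', [0.8, 1.2]), ('side', '_hook', [1.1, 0.7]), ('side', '_pan', [-0.6, 0.0]), ('side', '_lip', [-1.4, 2.4]), ('side', '', [0.6, -2.7]), ('top', '_grip', [0.5, 1.6]), ('top', '_hook', [-1.1, 0.4]), ('top', '_pan', [0.0, -1.5]), ('top', '', [-2.5, -1.6])]
```

View pics/f.png

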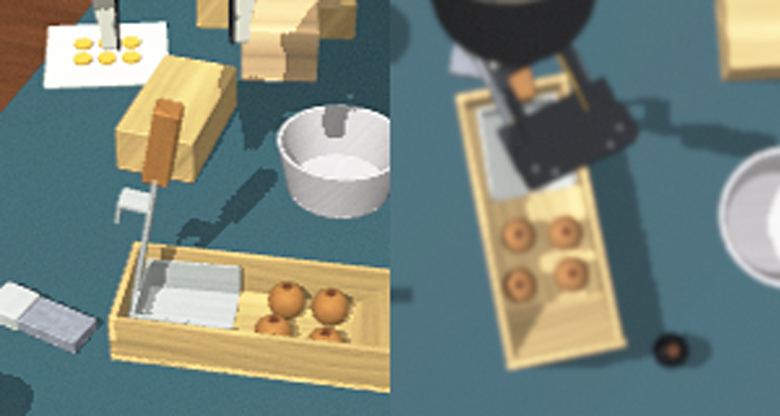

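Call:
{"method": "send_rows", "body": {
  "increments": [
    [[0.05,0.025,0,-0.1],[0.05,0.025,0,-0.178],[0.05,0.025,0,-0.178],[0.05,0.025,-0.12,-0.178],[0.05,0.025,-0.25,-0.178],[0.05,0.025,-0.38,-0.178],[0.05,0.025,-0.46,-0.178],[0.05,0.025,-0.46,-0.178]]
  ]
}}

```text
clock: 29.25
tool_pos: [0.6325, -0.0261, 0.1976]
orientation: [179.9, -0.0, -80.1]
force: [0.1, 0.1, 0.6]
opening: 0.0876
gripper_force: 0.0
```

Call:
{"method": "send_rows", "body": {
  "increments": [
    [[0,0,0,0],[0,0,0,0],[0,0,0,0],[0,0,0,0],[0,0,0,0],[0,0,0,0],[0,0,0,0],[0,0,0,0],[0,0,0,0]]
  ],
  "jaw": 0
}}

```text
clock: 30.38
tool_pos: [0.6335, -0.0258, 0.1987]
orientation: [-180.0, -0.0, -80.1]
force: [1.0, 1.2, 0.4]
opening: 0.0267
gripper_force: 29.0
```

```bash
sed -i 's/def est2(t0=0,/def est2(t0=0,off=0,/; s/yaw=np.radians(ob\["orientation"\]\[2\]); G=/yaw=np.radians(ob["orientation"][2]+off); G=/' h.py; python3 -c "
from h import *
est2(.1,90);est2(.1,90,fx=True,v=False);print(ctrl.get_obs()['orientation'])"
```

```text
tcp [ 0.6335 -0.0258  0.1987] yaw 0.172 zg,tilt(mouth down+),dx [0.2095 0.158 ] heel [ 0.6587 -0.0272  0.0094] lip [ 0.5698 -0.0424  0.0104] cost 8.5
[('side', '_hook', [1.5, 1.0]), ('side', '_pan', [-2.0, -1.0]), ('side', '_lip', [0.6, 2.8]), ('side', '', [-0.3, -1.5]), ('top', '_pan', [0.8, 0.5]), ('top', '_lip', [-0.7, -1.4]), ('top', '', [0.2, 0.0])]
tcp [ 0.6333 -0.0259  0.1987] yaw 0.172 zg,tilt(mouth down+),dx [ 0.207   0.1275 -0.0064] heel [ 0.658  -0.0262  0.012 ] lip [ 0.5691 -0.0414  0.0157] cost 9.2
[-1.79988093e+02 -1.55947714e-03 -8.01452489e+01]
```

Call:
{"method": "send_rows", "body": {
  "increments": [
    [[-0.02,-0.008,0.005,0],[-0.06,-0.017,0.005,0],[-0.11,-0.028,0.005,0],[-0.16,-0.037,0.005,0],[-0.21,-0.046,0.005,0],[-0.26,-0.055,0.005,0],[-0.31,-0.063,0.005,0],[-0.36,-0.072,0.005,0],[-0.4,-0.079,0.005,0],[-0.44,-0.086,0.005,0]]
  ]
}}

```text
clock: 32.62
tool_pos: [0.5453, -0.0431, 0.1998]
orientation: [-179.9, 0.0, -80.1]
force: [4.1, 0.2, -1.7]
opening: 0.0266
gripper_force: 29.9
```

```bash
cat >> h.py <<'E'
def knobs(z=.03):
    for n in("top",):
        for d in ctrl.trace('knob0',n):
            r,c=np.nonzero(d['mask']); print(n,tray(onz(n,(r.mean(),c.mean()),z)).round(3),round(d['conf'],2),len(r))
E
python3 -c "
from h import *
est2(.1,90,v=False);knobs();print(ctrl.get_obs()['force'])"
```

```text
tcp [ 0.5453 -0.0431  0.1998] yaw 0.172 zg,tilt(mouth down+),dx [0.2173 0.1409] heel [ 0.568  -0.0444  0.0024] lip [ 0.4791 -0.0597  0.0049] cost 7.4
top [-0.151 -0.101] 0.62 140
[ 3.0315262   0.85287991 -1.04952586]
```

Call:
{"method": "send_rows", "body": {
  "increments": [
    [[-0.03,-0.005,0,0],[-0.06,-0.01,0,0],[-0.09,-0.016,0,0],[-0.11,-0.02,0,0],[-0.11,-0.02,0,0]]
  ]
}}

```text
clock: 33.8
tool_pos: [0.5235, -0.047, 0.2003]
orientation: [-179.9, 0.0, -80.1]
force: [4.5, 2.1, 3.2]
opening: 0.0266
gripper_force: 30.2
```

```bash
python3 -c "
from h import *
est2(.1,90,v=False);print(ctrl.get_obs()['force'])
im=ctrl.snapshot('side')[200:300,220:390,::-1]
cv2.imwrite('pics/g.png',cv2.resize(im,None,fx=3.5,fy=3.5,interpolation=2))"
```

```text
tcp [ 0.5235 -0.047   0.2003] yaw 0.172 zg,tilt(mouth down+),dx [0.213  0.1572] heel [ 0.549  -0.0484  0.0074] lip [ 0.4601 -0.0637  0.0085] cost 6.6
[4.73971549 2.67235673 2.70771512]
```

View pics/g.png

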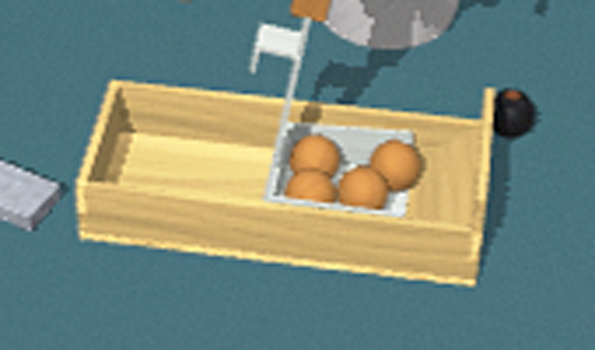

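The crop shows all four knobs lying in the pan, between (310,155) and (400,165) in the crop. I'll lift straight up.

Call:
{"method": "send_rows", "body": {
  "increments": [
    [[0,0,0.02,0],[0,0,0.06,0],[0,0,0.12,0],[0,0,0.2,0],[0,0,0.28,0],[0,0,0.36,0],[0,0,0.42,0],[0,0,0.46,0],[0,0,0.48,0]]
  ]
}}

```text
clock: 35.48
tool_pos: [0.5231, -0.0471, 0.2959]
orientation: [-180.0, 0.0, -80.1]
force: [-0.3, -0.5, -4.3]
opening: 0.0237
gripper_force: 30.0
```

```bash
python3 -c "
from h import *
q=est2(.1,90,v=False);ob=ctrl.get_obs();print(ob['force'],ob['opening'])
for d in ctrl.trace('knob0','side'):
  r,c=np.nonzero(d['mask']); print(r.mean().round(),c.mean().round(),len(r),round(d['conf'],2))
for t in PTS: print(t,[np.round(d['pixel']) for d in ctrl.spot_point(t,'side')[:1]])
im=ctrl.snapshot('side')[170:300,220:390,::-1]
cv2.imwrite('pics/i.png',cv2.resize(im,None,fx=3.5,fy=3.5,interpolation=2))"
```

```text
tcp [ 0.5231 -0.0471  0.2959] yaw 0.172 zg,tilt(mouth down+),dx [ 0.2091 -0.0187] heel [ 0.5113 -0.0485  0.1058] lip [ 0.4239 -0.0637  0.1225] cost 5.7
[-0.31602453 -1.28338084 -3.16188512] 0.0236366665192901
232.0 366.0 144 0.69
221.0 337.0 114 0.55
380.0 256.0 4415 0.24
scoop_grip [array([151., 313.])]
scoop_hook [array([178., 308.])]
scoop_pan [array([220., 335.])]
scoop_lip [array([228., 355.])]
scoop [array([228., 314.])]
```

View pics/i.png

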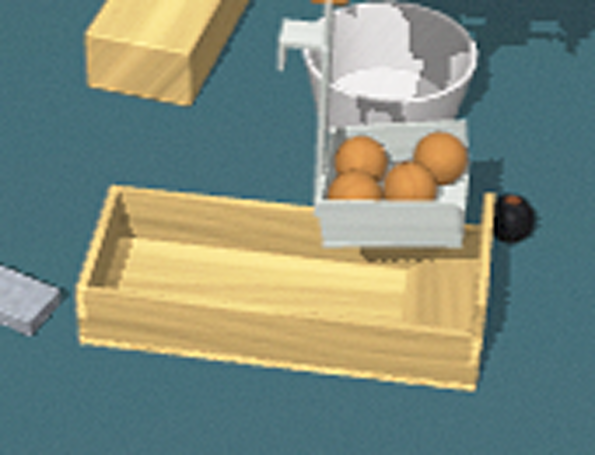

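Call:
{"method": "send_rows", "body": {
  "increments": [
    [[0.015,-0.025,0,0],[0.045,-0.075,0,0],[0.09,-0.15,0,0],[0.15,-0.225,0,0],[0.225,-0.31,0,0],[0.31,-0.4,0,0],[0.4,-0.49,0,0],[0.49,-0.58,0,0],[0.575,-0.67,0,0],[0.65,-0.75,0,0],[0.71,-0.815,0,0],[0.75,-0.86,0,0]]
  ]
}}

```text
clock: 37.83
tool_pos: [0.6739, -0.2209, 0.2944]
orientation: [179.9, 0.0, -80.2]
force: [0.9, 0.1, -3.1]
opening: 0.0239
gripper_force: 30.0
```

Call:
{"method": "send_rows", "body": {
  "increments": [
    [[0.03,-0.04,0,0],[0.06,-0.08,0,0],[0.09,-0.12,-0.02,0],[0.12,-0.15,-0.05,0],[0.14,-0.175,-0.08,0],[0.155,-0.185,-0.11,0],[0.16,-0.19,-0.13,0],[0.16,-0.19,-0.137,0],[0.16,-0.19,-0.137,0]]
  ]
}}

```text
clock: 38.95
tool_pos: [0.7051, -0.257, 0.2683]
orientation: [-180.0, -0.0, -80.1]
force: [-1.4, -0.5, -2.7]
opening: 0.0239
gripper_force: 30.0
```

```bash
python3 -c "
from h import *
q=est2(0,90,v=False);ob=ctrl.get_obs();print(ob['force'],ob['opening'])
for n in('side','top'):
 ctrl.snapshot(n)
 for d in ctrl.trace('knob0',n):
  r,c=np.nonzero(d['mask']); print(n,r.mean().round(),c.mean().round(),len(r),round(d['conf'],2),onz(n,(r.mean(),c.mean()),.105).round(3))
 for d in ctrl.trace('pot',n)[:1]:print(d['bbox'])
"
```

```text
tcp [ 0.7051 -0.257   0.2683] yaw 0.172 zg,tilt(mouth down+),dx [ 0.2171 -0.011 ] heel [ 0.6948 -0.2584  0.0702] lip [ 0.6073 -0.2736  0.0861] cost 15.6
[ 1.02755595  0.21858356 -3.51648919] 0.023869382927533732
side 167.0 291.0 58 0.61 [ 0.647 -0.268  0.105]
side 163.0 280.0 109 0.61 [ 0.683 -0.278  0.105]
side 232.0 366.0 123 0.58 [ 0.398 -0.075  0.105]
side 169.0 278.0 47 0.48 [ 0.678 -0.249  0.105]
side 161.0 293.0 88 0.47 [ 0.65  -0.297  0.105]
[243.1, 150.3, 282.7, 202.8]
top 162.0 381.0 196 0.65 [ 0.681 -0.278  0.105]
top 178.0 372.0 176 0.6 [ 0.641 -0.254  0.105]
top 175.0 387.0 170 0.59 [ 0.647 -0.29   0.105]
top 165.0 367.0 159 0.58 [ 0.674 -0.243  0.105]
[355.7, 194.4, 412.0, 253.3]
```

Call:
{"method": "send_rows", "body": {
  "increments": [
    [[-0.075,-0.013,0.02,0],[-0.27,-0.047,0.02,0],[-0.54,-0.095,0.02,0],[-0.236,-0.041,0.02,0],[0.07,0.012,0.02,0],[0.1,0.017,0.04,0],[0.1,0.017,0.04,0],[0.1,0.017,0.04,0],[0.1,0.017,0.04,0]]
  ]
}}

```text
clock: 40.88
tool_pos: [0.7243, -0.2542, 0.2774]
orientation: [-179.9, -0.0, -80.2]
force: [0.6, -0.6, -2.5]
opening: 0.0237
gripper_force: 30.0
```

```bash
python3 -c "
from h import *
q=est2(0,90,v=False);ob=ctrl.get_obs();print(ob['force'],ob['opening'])
for n in('side','top'):
 ctrl.snapshot(n)
 for d in ctrl.trace('knob0',n):
  r,c=np.nonzero(d['mask']); p=(r.mean(),c.mean());print(n,np.round(p),len(r),round(d['conf'],2),onz(n,p,.105).round(3),onz(n,p,.025).round(3))
 for d in ctrl.trace('pot',n)[:1]:print(d['bbox'])
"
```

```text
tcp [ 0.7243 -0.2542  0.2774] yaw 0.171 zg,tilt(mouth down+),dx [ 0.208  -0.0227] heel [ 0.7117 -0.2555  0.0884] lip [ 0.6244 -0.2707  0.1054] cost 8.6
[-0.44502724 -0.01776659 -2.45904273] 0.023570791228009425
side [187. 334.] 101 0.62 [ 0.513 -0.219  0.105] [ 0.536 -0.327  0.025]
side [232. 366.] 138 0.56 [ 0.398 -0.074  0.105] [ 0.409 -0.166  0.025]
side [194. 328.] 83 0.41 [ 0.521 -0.185  0.105] [ 0.545 -0.289  0.025]
[305.7, 168.3, 358.4, 213.4]
top [226. 394.] 132 0.73 [ 0.525 -0.3    0.105] [ 0.532 -0.322  0.025]
top [237. 387.] 152 0.67 [ 0.497 -0.282  0.105] [ 0.502 -0.303  0.025]
top [237. 373.] 155 0.54 [ 0.499 -0.248  0.105] [ 0.504 -0.266  0.025]
[356.1, 197.2, 411.2, 252.8]
```

Run:
```python
from h import *
for n in("side","top"):
    ctrl.snapshot(n)
    for t in("rack","rack_bar"): print(n,t,[(np.round(d["pixel"],1).tolist(),round(d["conf"],2)) for d in ctrl.spot_point(t,n)[:2]])
    d=ctrl.trace("rack",n)[0]; print(d["conf"],d["bbox"])
    if n=="top": np.save("m.npy",d["mask"])
b=[ctrl.spot_point("rack_bar",n)[0]["pixel"] for n in("side","top")]; print("bar",tri(*b)); print(onz("top",b[1],.17))
g=[ctrl.spot_point("rack",n)[0]["pixel"] for n in("side","top")]; print("rack",tri(*g),onz("top",g[1],0))
S=ctrl.snapshot("side");T=ctrl.snapshot("top")
a=cv2.resize(S[300:420,185:335,::-1],(450,360),interpolation=2);c=cv2.resize(T[205:285,65:180,::-1],None,fx=3,fy=4.5,interpolation=2)
cv2.imwrite("pics/j.png",np.hstack([a,cv2.resize(c,(345,360))])); np.savez("raw.npz",S=S,T=T)
```

```text
side rack [([403.7, 265.1], 0.87)]
side rack_bar [([349.9, 259.6], 0.75)]
0.64 [204.4, 310.0, 293.3, 418.9]
top rack [([249.9, 136.0], 0.75)]
top rack_bar [([246.1, 104.6], 0.62), ([150.5, 182.1], 0.36)]
0.56 [64.5, 217.8, 175.0, 258.7]
bar (array([0.48910462, 0.35915176, 0.17927111]), np.float64(0.0018060205402594459))
[0.48878504 0.36317039 0.17      ]
rack (array([0.48641402, 0.35442899, 0.0076649 ]), np.float64(0.00034229088391715863)) [0.48695841 0.3573763  0.        ]
```

View pics/j.png

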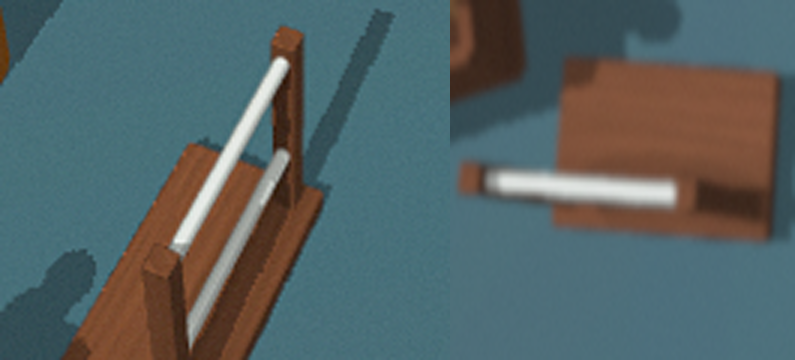

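Run:
```python
from h import *
A=onz("top",(245.2,77.3),.165);B=onz("top",(247.9,140.3),.165);print(A,B,(A+B)/2,np.degrees(np.arctan2(-(A-B)[0],(A-B)[1])),np.linalg.norm(A-B))
A=onz("side",(320.7,280),.165);B=onz("side",(383.3,245),.165);print(A,B,(A+B)/2,np.degrees(np.arctan2(-(B-A)[0],(B-A)[1])),np.linalg.norm(A-B))
# foot corners from top picture j
for x,y in((567,60),(778,73),(769,238),(556,226)):
    print(onz("top",(205+y/4.5,65+(x-450)/3),.018).round(4))
```

```text
[0.49264439 0.42680952 0.165     ] [0.48306529 0.28529837 0.165     ] [0.48785484 0.35605395 0.165     ] -3.872528013221061 0.14183498909484324
[0.4827173  0.28037675 0.165     ] [0.49282415 0.41637322 0.165     ] [0.48777072 0.34837498 0.165     ] -4.250238479278602 0.13637150644580298
[0.5712 0.4376 0.018 ]
[0.5588 0.2516 0.018 ]
[0.4631 0.2579 0.018 ]
[0.4746 0.4432 0.018 ]
```

Call:
{"method": "send_rows", "body": {
  "increments": [
    [[-0.1,0.1,0.06,0],[-0.3,0.3,0.12,0],[-0.5,0.5,0.12,0],[-0.7,0.7,0.12,-0.06],[-0.9,0.9,0.12,-0.12],[-1,1,0.12,-0.162]]
  ]
}}

```text
clock: 43.12
tool_pos: [0.5233, -0.0524, 0.3011]
orientation: [-179.9, 0.1, -94.1]
force: [0.3, 1.3, -1.8]
opening: 0.0239
gripper_force: 30.0
```

Call:
{"method": "send_rows", "body": {
  "increments": [
    [[-0.1,0.25,0,0],[-0.2,0.5,0,0],[-0.3,0.75,0,0],[-0.4,1,0,0],[-0.45,1,0,0]]
  ]
}}

```text
clock: 43.75
tool_pos: [0.4342, 0.1489, 0.3005]
orientation: [-180.0, 0.1, -93.8]
force: [-0.1, -0.2, -2.3]
opening: 0.0237
gripper_force: 30.0
```

Call:
{"method": "send_rows", "body": {
  "increments": [
    [[-0.05,0.25,0,0],[-0.07,0.5,0,0],[-0.07,0.75,0,0],[-0.07,0.95,0,0],[-0.07,1,0,0],[-0.07,1,0,0],[-0.07,1,0,0]]
  ]
}}

```text
clock: 44.62
tool_pos: [0.4213, 0.3451, 0.3004]
orientation: [-180.0, 0.0, -94.1]
force: [-0.6, -0.9, -3.9]
opening: 0.0238
gripper_force: 30.0
```

```bash
python3 -c "
from h import *
q=est2(0,90);q=est2(0,90,fx=True,v=False);ob=ctrl.get_obs();print(ob['force'],ob['opening'],ob['orientation'])
for d in ctrl.trace('knob0','top')+[0]+ctrl.trace('knob0','side'):
  if d==0: print();continue
  r,c=np.nonzero(d['mask']); p=(r.mean(),c.mean());print(np.round(p),len(r),round(d['conf'],2))
"
```

```text
tcp [0.4213 0.3451 0.3004] yaw -0.072 zg,tilt(mouth down+),dx [ 0.2074 -0.0175] heel [0.4097 0.3457 0.112 ] lip [0.3212 0.352  0.1286] cost 26.5
[('side', '_hook', [1.1, -0.5]), ('side', '_pan', [0.5, 1.6]), ('side', '_lip', [-0.2, -0.3]), ('side', '', [2.4, -4.9]), ('top', '_hook', [0.0, -3.6]), ('top', '_pan', [0.8, -3.9]), ('top', '_lip', [-0.4, -7.4])]
tcp [0.4211 0.3462 0.3002] yaw -0.071 zg,tilt(mouth down+),dx [0.2053 0.0177 0.0054] heel [0.4114 0.3471 0.1135] lip [0.3224 0.3534 0.1269] cost 30.1
[ 0.63426965 -0.16090719 -3.10854247] 0.024034386711958757 [ 1.79998924e+02 -3.06148139e-03 -9.40661582e+01]
[237. 387.] 133 0.74
[275. 338.] 153 0.69
[223. 376.] 130 0.68
[226. 394.] 153 0.67
[237. 374.] 131 0.5

[231. 366.] 120 0.66
[363. 323.] 4410 0.23
[305. 164.] 2304 0.19
```

Call:
{"method": "send_rows", "body": {
  "increments": [
    [[0.1,0,0,0],[0.2,0,0,0],[0.265,0,0,0],[0.265,0,0,0],[0.265,0,-0.06,0],[0.265,0,-0.12,0],[0.265,0,-0.18,0],[0.265,0,-0.24,0],[0.265,0,-0.28,0],[0.265,0,-0.31,0],[0.265,0,-0.33,0],[0.265,0,-0.33,0]]
  ]
}}

```text
clock: 47.22
tool_pos: [0.4741, 0.3462, 0.234]
orientation: [180.0, -0.0, -94.1]
force: [1.0, 0.5, -2.4]
opening: 0.024
gripper_force: 30.0
```

```bash
python3 -c "
from h import *
q=est2(0,90,v=False);ob=ctrl.get_obs();print(ob['force'],ob['opening'])
a=[ctrl.spot_point('scoop_hook',n)[:1] for n in('side','top')];print(a)
"
```

```text
tcp [0.4741 0.3462 0.234 ] yaw -0.071 zg,tilt(mouth down+),dx [ 0.2093 -0.0105] heel [0.4639 0.3468 0.0436] lip [0.3753 0.3531 0.0595] cost 31.7
[-0.08480759  0.79813657 -1.93931183] 0.023906135825225595
[[{'pixel': [199.9, 331.0], 'conf': 0.65}], [{'pixel': [249.2, 113.5], 'conf': 0.86}]]
```

Call:
{"method": "send_rows", "body": {
  "increments": [
    [[0.01,0,-0.01,0],[0.02,0,-0.02,0],[0.025,0,-0.03,0],[0.03,0,-0.035,0],[0.03,0,-0.04,0],[0.03,0,-0.04,0]]
  ]
}}

```text
clock: 48.58
tool_pos: [0.4808, 0.3477, 0.232]
orientation: [-179.8, 0.3, -94.0]
force: [-13.7, 0.2, 30.1]
opening: 0.0244
gripper_force: 30.7
```

Call:
{"method": "send_rows", "body": {
  "increments": [
    [[-0.01,0,0.015,0],[-0.015,0,0.025,0],[-0.015,0,0.025,0]]
  ]
}}

```text
clock: 48.95
tool_pos: [0.4777, 0.3467, 0.2322]
orientation: [-179.9, 0.1, -94.0]
force: [-1.9, -0.2, 7.6]
opening: 0.0241
gripper_force: 29.9
```

```bash
python3 -c "
from h import *
q=est2(0,90);ob=ctrl.get_obs();print(ob['force'],ob['opening'])
"
```

```text
tcp [0.4777 0.3467 0.2322] yaw -0.071 zg,tilt(mouth down+),dx [ 0.2081 -0.0386] heel [0.4617 0.3472 0.0434] lip [0.3736 0.3535 0.0618] cost 75.6
[('side', '_hook', [3.2, -0.2]), ('side', '_pan', [-0.1, -0.7]), ('side', '_lip', [1.6, -0.8]), ('side', '', [1.7, -1.2]), ('top', '_hook', [-0.4, -5.0]), ('top', '_pan', [0.6, -3.4]), ('top', '_lip', [28.4, -9.9]), ('top', '', [-0.1, -5.9])]
[-2.8115418   0.4246267   8.09743322] 0.023701413405771445
```

Call:
{"method": "send_rows", "body": {
  "increments": [
    [[0,0,0,0],[0,0,0,0],[0,0,0,0],[0,0,0,0],[0,0,0,0],[0,0,0,0]]
  ],
  "jaw": 1
}}

```text
clock: 50.2
tool_pos: [0.4772, 0.3463, 0.2312]
orientation: [-180.0, 0.0, -94.1]
force: [1.1, 0.5, 0.4]
opening: 0.0783
gripper_force: 0.0
```

Run:
```python
from h import *
x0=[.4805,.3465,.242,-.07,0]
near=lambda n,t:proj(n,np.array(x0[:3])-[0,0,.207]+np.array(PTS[t]))
o=scoopobs(near)
for f in([0,1,2,4],[0,1,2,3,4]):
    q,r=scoopfit(o,x0,f); print(q.round(4))
print([(a[0],a[1][5:],b.tolist()) for a,b in zip(o,r)],ctrl.get_obs()["opening"],ctrl.get_obs()["force"])
```

```text
[ 0.4731  0.339   0.2383 -0.07    0.0413]
[ 0.4732  0.3387  0.2385 -0.085   0.0405]
[('side', '_grip', [-0.3, 1.6]), ('side', '_hook', [0.5, -0.6]), ('side', '_pan', [-0.1, -0.4]), ('side', '_lip', [-0.3, 2.5]), ('side', '', [0.7, -0.9]), ('top', '_grip', [-0.6, 0.1]), ('top', '_hook', [-0.5, 0.5]), ('top', '_pan', [1.1, 1.1]), ('top', '_lip', [-1.1, -3.4]), ('top', '', [-0.8, -0.3])] 0.08732316340016691 [-0.18974197  0.14683721  0.66800294]
```

Call:
{"method": "send_rows", "body": {
  "increments": [
    [[-0.01,-0.01,0.04,0],[-0.01,-0.02,0.12,0],[-0.01,-0.02,0.25,0],[-0.01,-0.02,0.4,0],[-0.01,-0.02,0.55,0],[-0.01,-0.02,0.6,0],[-0.01,-0.02,0.6,0],[-0.01,-0.02,0.6,0]]
  ]
}}

```text
clock: 51.8
tool_pos: [0.4747, 0.342, 0.3502]
orientation: [179.9, -0.1, -94.1]
force: [0.7, 0.4, 0.3]
opening: 0.0876
gripper_force: 0.0
```

Run:
```python
from h import *
x0=[.4805,.3465,.242,-.07,0]
near=lambda n,t:proj(n,np.array(x0[:3])-[0,0,.207]+np.array(PTS[t]))
for i in range(2):
    o=scoopobs(near); q,r=scoopfit(o,x0,[0,1,2,3,4]); print(q.round(4),len(o))
for d in ctrl.trace('knob0','top'):
    r,c=np.nonzero(d['mask']); print(onz('top',(r.mean(),c.mean()),.022).round(3),round(d['conf'],2))
print(ctrl.get_obs()["clock"],ctrl.get_obs()["opening"],ctrl.get_obs()["force"])
```

```text
[ 0.4726  0.3411  0.2427 -0.1077  0.0425] 10
[ 0.4726  0.3393  0.2406 -0.0687  0.0459] 10
[ 0.534 -0.325  0.022] 0.7
[ 0.41  -0.172  0.022] 0.55
[ 0.502 -0.304  0.022] 0.5
[ 0.505 -0.267  0.022] 0.46
53.05 0.08747859440072436 [-0.4708931  -0.39498153 -1.47599441]
```

```bash
python3 -c "
from plant import ctrl
print(ctrl.close_job())"
```

```text
the job is handed in; nothing more can be done
None
```

The job is handed in at about 53 s of the 72 s allowed. The camera networks show all four knobs in the pot (the last check re-found three) and the scoop hanging at rest on the rack's upper bar; the hand-in returned no verdict.

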